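# Set the iris lever of the bottle inspection lamp

## Robot

A 7-joint arm with a two-finger parallel gripper is mounted at the origin on the work surface. World frame = base frame: x ahead of the robot, y to its left, z up, the work surface at z = 0. Lengths are in m, angles in rad, forces in N, time in s.
With the tool pointing down it reaches from about 0.425 to 0.925 m from the base axis. Payload 6.8 kg.
Tool frame: the origin (TCP) lies at the very end of the fingers, on their centre line; the grasp point (between the pads) lies 19 mm behind it (r.tcp_to_grasp is the distance from the TCP to the grasp point, in m); z points along the fingers, y is the line along which they close (so a half turn about z gives the same grasp; the last joint's range is limited). The gripper opens to 85 mm and grips with 20 to 120 N. Pads are 22 mm wide; open, the fingers measure 114 mm over their backs; the gripper's body (76 mm by 85 mm) begins 54 mm behind the grasp point. The pads swing forward as they close: fully open they stand 13 mm farther back than shut.
Start: joints at [-1.315, 0.477, 0.022, 1.555, -0.011, 1.109, -0.083], TCP at [0.24, 0.631, 0.231] pointing down, gripper open.
Joint ranges: [-2.96, 2.96], [-0.34, 2.1], [-1.41, 1.46], [0.24, 2.44], [-1.37, 4.51], [0.17, 1.92], [-2.96, 2.96]. Speed limits (rad/s): [2.39, 2.39, 3.14, 3.14, 3.14, 3.14, 3.14].

## Interface

Orientations are given as a rotation vector (axis times angle).
In Python, from bench import r gives the robot as it stands.
- The arm moves only by the tool step_arm, never from a script. Its argument "moves" is a list of rows, each a list of 7 numbers: the shift along the tool's x, y, z in mm, then the turn, a rotation vector about the tool's x, y, z in rad, then the finger opening in mm, from 0 to 85.4. A call has 1 to 8 rows; each row is the pose to reach, as a shift and turn from the pose commanded when the call began, along the tool's axes at that moment; what a row does not reach only later rows make up. A row lasts 1/10 s, in which the tool goes at most 50 mm and 8.59 degrees, less where a joint would pass 70% of its speed; a pose out of reach is approached as far as the arm can. A call with a gripper value outside its range is refused whole. The fingers move at their own pace and stop on an object; "grip_force" is the grip in N (left out, the last holds). Time passes only in rows, so rows that repeat a pose let the fingers close. It gives the time, the measured TCP pose, the force, the opening and the grip force at its end, in the units of the state.
- r.get_obs(): the state, without advancing time (a new reading comes with each control period).
- r.grab_frame(name): name is "side" or "top"; returns a dict with "image" (384x512x3 uint8, red, green, blue), "depth" (384x512 float32, m along the optical axis (not along the pixel's ray), 0 where there is no reading), "mtx" (3x3 intrinsics, pixels), "rvec" (rotation vector, rad) and "tvec" (3), from world to camera coordinates, as OpenCV has them. Camera axes: x right, y down, z forward; pixel columns grow to the right and rows downward; lengths in m; the calibration is good to about 2 mm. A picture is of the moment at which its call begins.
- r.hand_in(): hands the job in; it is judged then, once.
The state is a dict: "clock": time; "joints": joint angles; "qvel": joint speeds; "tau": joint torques, N m; "tcp_pos": TCP position; "orientation": TCP orientation; "contact_force": force on the tool from outside, world axes, zero at the start; "moment": the same for the moment, N m; "grip_width": finger opening in m; "gripper_force": force on a finger pad.
Only numpy, scipy, OpenCV 4.12 (cv2) and the standard library are available. Lean on these libraries where they do the work, as an engineer would, in place of code of your own. Each camera call takes 0.05 s, during which the arm holds its last target. There are 200 camera calls.

## Task

On the round inspection lamp, push the iris lever by its orange post with the fingertips: first all the way home to the red stop, then back round the scale until its blue pointer points at the green mark. Push gently, never pinch the post, leave the lever there and move clear; leave the jar on the lamp, the bottles and the jug where they stand.

Things in the scene. Friction and masses are not known exactly. Their poses are not given: they have to be found in the camera images.
- lamp: Round white lamp fixed to the bench, 236 mm across, its aluminium deck 50 mm above the bench. Origin: on its vertical axis (the ring's axis too) at bench level, z up. Directions in its frame count counter-clockwise from its +x, seen from above; the scale (black ticks every 10 degrees) lies on its -x side, roughly facing the robot. Its fixed bright window (72 mm across, 61 mm high) carries the jar.
- stop (a point): Centre of the red stop block on the deck, 16 x 10 mm, top 58 mm above the bench, 64 mm from the lamp's axis, at direction 1.852 rad in the lamp's frame.
- iris (a joint): Angle (rad) of the black ring (104 mm across, top 58 mm above the bench) with its lever about the lamp's axis: 0 = home at the red stop, growing counter-clockwise from above, to an unseen end at 2.2. The lever points in direction 2.042 + this angle in the lamp's frame. It turns with friction, about 2 N at the post, has no spring and stays where it is left.
- post_top (a point): Top of the orange upright post on the lever: 12 mm in diameter, from 56 to 98 mm above the bench, its axis 72 mm from the lamp's axis. Point on the post's axis at its upper end. The lever arm under it is 10 mm wide and up to 57.5 mm above the bench. The post is free on both sides above 58 mm.
- pointer_tip (a point): Tip of the lever's blue pointer, 92 mm from the lamp's axis, 53 mm above the bench.
- mark_tip (a point): Inner tip of the green mark (flat green arrow on the scale, 12 mm wide, 23 mm long, pointing inwards at the lamp's axis), 92 mm from the lamp's axis, 53 mm above the bench. The pointer tip meets it when set. The mark is flat, cannot be moved by the robot, and lies elsewhere on the scale each time.
- setmark (a joint): Angle (rad) of the green mark about the lamp's axis, counted like joint iris: the ring is set when iris equals this value.
- jar: Small black jar with white lid, 44 mm in diameter, 40 mm tall, standing loose on the lamp's window. Origin: centre of its underside.
- bottle_a: Black bottle, 36 mm in diameter, 95 mm tall, standing on the bench beside the lamp. Origin: centre of its underside.
- bottle_b: Second black bottle of the same kind and size, on the lamp's other side. Origin: centre of its underside.
- beaker: White open jug with a handle, about 90 mm in diameter, 110 mm tall, standing on the bench beyond the lamp. Origin: centre of its underside.
Things that resemble listed ones, but are neither listed nor needed, are in the scene too. Leave any purple, turquoise or yellow look-alike of the jar alone.

How it is judged:
By the outcome, as a careful person would: the job done as asked, in the order asked, and still so for the second after the job is handed in, with the robot touching nothing.
It also fails if it takes over 58 s, if anything falls off the work surface, if the arm or the gripper's body presses on something with over 40 N, if the wrist force passes 120 N, or if a joint passes its speed limit or range.

## Working session

There is one attempt and no reset: what is moved stays moved. The work goes in short steps, Python scripts to look and compute and a tool call to move; the robot and the scene stay as the last step left them, time stands still between calls to the robot, and variables do not carry over. Pictures are saved under pics/ and viewed, at most 10 in all, crops included, and the job is handed in when it is done.

Besides the shell and the picture viewer there is one more tool, called after "Emit:" by a JSON object that holds its "name" and its "arguments". step_arm: Moves the arm, as the interface text tells. Its arguments: {"type":"object","properties":{"moves":{"type":"array","items":{"type":"array","items":{"type":"number"}}},"grip_force":{"type":"number"}},"required":["moves"]}

```bash
mkdir -p pics; cat > h.py <<'E'
import numpy as np,cv2
from bench import r
def grab(n):
    f=r.grab_frame(n); R=cv2.Rodrigues(np.array(f['rvec'],float))[0]; f['R']=R; return f
def world(f,mask):
    v,u=np.nonzero(mask&(f['depth']>0)); d=f['depth'][v,u]; K=f['mtx']
    c=np.stack([(u-K[0,2])/K[0,0]*d,(v-K[1,2])/K[1,1]*d,d],1)
    return (c-np.ravel(f['tvec']))@f['R'],u,v
def onplane(f,u,v,z):
    K=f['mtx'];ray=np.stack([(u-K[0,2])/K[0,0],(v-K[1,2])/K[1,1],np.ones(len(u))],1)@f['R']
    c=-f['R'].T@np.ravel(f['tvec']); return c+ray*((z-c[2])/ray[:,2])[:,None]
def save(f,p): cv2.imwrite(p,f['image'][...,::-1])
E
python3 - <<'E'
from h import *
for n in('top','side'):
    f=grab(n);np.savez(n+'0.npz',**f);save(f,f'pics/{n}0.png')
o=r.get_obs();print(o['tcp_pos'],o['orientation'],o['clock'])
E
```

```text
[0.24001004 0.63031524 0.23042657] [-5.68264885e-01 -3.08957124e+00  2.59038889e-03] 0.1
```

View pics/top0.png

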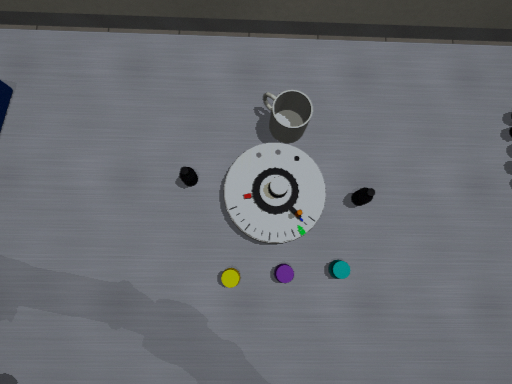

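View pics/side0.png

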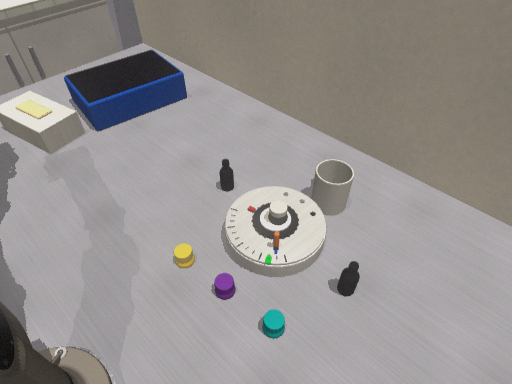

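The top view shows the lamp at (275,192), red stop at (248,196), orange post at (299,212) and green mark at (301,230). The bottles are at (189,177) and (363,197), the jug at (291,110), and the look-alikes sit below the lamp. Next I'll measure these positions.

```bash
cat > m.py <<'E'
from h import *
def col(f):
    h=cv2.cvtColor(f['image'],cv2.COLOR_RGB2HSV).astype(int);H,S,V=h[...,0],h[...,1],h[...,2]
    s=(S>130)&(V>60)
    return dict(red=s&((H<4)|(H>176)),orange=s&(H>5)&(H<18),green=s&(H>50)&(H<75),blue=s&(H>105)&(H<125))
def box(m,a,b,c,d):
    k=np.zeros_like(m);k[c:d,a:b]=1;return m&k
E
python3 - <<'E'
from m import *
for n,b in(('top',(215,335,135,250)),('side',(220,330,180,275))):
    f=dict(np.load(n+'0.npz'));C=col(f)
    print(n,'cam',-f['R'].T@np.ravel(f['tvec']))
    for k,z in(('red',.058),('orange',.098),('green',.053),('blue',.055)):
        m=box(C[k],*b);P,u,v=world(f,m);v2,u2=np.nonzero(m)
        print(k,len(u2),u2.mean(),v2.mean(),'depth',P.mean(0).round(4),'zmax',P[:,2].max().round(3),'plane',onplane(f,u2,v2,z).mean(0).round(4))
    # deck points
    P,u,v=world(f,box(np.ones(f['depth'].shape,bool),*b)); s=abs(P[:,2]-.05)<.004
    (cx,cy),rad=cv2.minEnclosingCircle(P[s][:,:2].astype(np.float32));print('lamp',cx,cy,rad)
    A,_,_=world(f,np.ones(f['depth'].shape,bool))
    q=np.hypot(A[:,0]-cx,A[:,1]-cy)
    for nm,s in(('jar',(q<.04)&(A[:,2]>.09)),):
        print(nm,A[s].mean(0),A[s][:,2].max(),np.ptp(A[s],axis=0))
    s=(q>.13)&(q<.35)&(A[:,2]>.025)&(A[:,2]<.15)
    I=np.zeros((800,800),np.uint8);I[((A[s][:,1]-cy)*1000+400).astype(int),((A[s][:,0]-cx)*1000+400).astype(int)]=255
    I=cv2.dilate(I,np.ones((9,9)));nn,L,st,ce=cv2.connectedComponentsWithStats(I)
    for i in range(1,nn):
        if st[i,4]>300:
            c=(ce[i]-400)/1000+[cx,cy];print('obj',c.round(3),st[i,2:4])
E
```

```text
top cam [0.41262975 0.04170494 0.85943725]
red 28 247.03571428571428 195.64285714285714 depth [0.5423 0.0387 0.0588] zmax 0.061 plane [0.5425 0.0387 0.058 ]
orange 22 298.8636363636364 212.04545454545453 depth [ 0.5032 -0.0721  0.0949] zmax 0.1 plane [ 0.5028 -0.0716  0.098 ]
green 47 300.9574468085106 229.93617021276594 depth [ 0.4682 -0.0829  0.0519] zmax 0.056 plane [ 0.4681 -0.0827  0.053 ]
blue 8 300.875 218.75 depth [ 0.4929 -0.0824  0.0551] zmax 0.058 plane [ 0.4929 -0.0824  0.055 ]
lamp 0.5702643990516663 -0.02849663607776165 0.13032299280166626
jar [ 0.55841849 -0.02734815  0.10111798] 0.10482370734799669 [0.03825942 0.03840607 0.0133737 ]
obj [ 0.548 -0.226] [42 41]
obj [ 0.382 -0.173] [46 48]
obj [ 0.743 -0.049] [100 116]
obj [ 0.372 -0.047] [46 49]
obj [0.45  0.012] [ 47 120]
obj [0.361 0.073] [48 47]
obj [0.586 0.173] [42 43]
side cam [ 0.15205034 -0.34792612  0.67388385]
red 15 251.33333333333334 208.4 depth [0.5425 0.0362 0.0572] zmax 0.06 plane [0.542  0.0357 0.058 ]
orange 59 276.4237288135593 238.57627118644066 depth [ 0.5017 -0.0761  0.0829] zmax 0.1 plane [ 0.4927 -0.083   0.098 ]
green 44 267.9318181818182 259.27272727272725 depth [ 0.4677 -0.0839  0.0511] zmax 0.054 plane [ 0.4667 -0.0847  0.053 ]
blue 9 275.55555555555554 250.77777777777777 depth [ 0.4931 -0.0827  0.0541] zmax 0.056 plane [ 0.4926 -0.0831  0.055 ]
lamp 0.5715457201004028 -0.03194286674261093 0.1310673952102661
jar [ 0.55743855 -0.03128265  0.09921041] 0.10291884016636271 [0.03901981 0.03848189 0.01279215]
obj [ 0.546 -0.231] [38 43]
obj [ 0.383 -0.176] [49 48]
obj [ 0.738 -0.06 ] [92 99]
obj [ 0.372 -0.049] [47 49]
obj [0.454 0.011] [ 59 137]
obj [0.362 0.072] [47 49]
obj [0.586 0.17 ] [43 43]
```

```bash
cat > fit.py <<'E'
from m import *
from scipy.optimize import least_squares
def circ(P,R,c0):
    s=least_squares(lambda c:np.hypot(P[:,0]-c[0],P[:,1]-c[1])-(c[2]),[*c0,R],loss='soft_l1',f_scale=.002);return s.x
if __name__=='__main__':
  for n in('top','side'):
    f=dict(np.load(n+'0.npz'));sh=f['depth'].shape
    # rectify onto plane z=.05, 0.5mm/px
    vs,us=np.mgrid[0:560,0:560];X=.70-vs*.0005;Y=.11-us*.0005
    W=np.stack([X,Y,np.full(X.shape,.05)],-1).reshape(-1,3)
    p=cv2.projectPoints(W,f['rvec'],f['tvec'],f['mtx'],None)[0].reshape(560,560,2).astype(np.float32)
    im=cv2.remap(f['image'],p[...,0],p[...,1],cv2.INTER_CUBIC);cv2.imwrite(f'pics/rect_{n}.png',im[...,::-1])
    g=cv2.cvtColor(im,cv2.COLOR_RGB2GRAY).astype(float);g=cv2.GaussianBlur(g,(5,5),0)
    c=np.array([.555,-.03])
    for it in range(3):
      E=[];
      for a in np.linspace(-np.pi,np.pi,240,endpoint=False):
        rr=np.arange(.108,.130,.00025);x=c[0]+rr*np.cos(a);y=c[1]+rr*np.sin(a)
        pr=cv2.remap(g.astype(np.float32),((.11-y)/.0005).astype(np.float32)[None],((.70-x)/.0005).astype(np.float32)[None],cv2.INTER_LINEAR)[0]
        d=np.diff(pr);i=d.argmin()
        if d[i]<-2:E.append([x[i],y[i],a])
      E=np.array(E);s=circ(E,.118,c);c=s[:2]
    print(n,'lamp',s.round(4),len(E))
    C=col(f)
    b=(215,335,135,250) if n=='top' else (220,330,180,275)
    for k,z in(('red',.058),('green',.053),('blue',.055)):
        v2,u2=np.nonzero(box(C[k],*b));q=onplane(f,u2,v2,z).mean(0)[:2]-c
        print(k,'r',np.hypot(*q).round(4),'dir',np.arctan2(q[1],q[0]).round(4)%6.2832)
E
python3 fit.py; python3 - <<'E'
import cv2,numpy as np
a=[cv2.imread(f'pics/rect_{n}.png')[80:520,80:470] for n in('top','side')]
cv2.imwrite('pics/both.png',np.hstack(a))
E
```

```text
top lamp [ 0.5559 -0.0239  0.1152] 236
red r 0.0641 dir 1.7823
green r 0.1056 dir 3.7315
blue r 0.086 dir 3.8895999999999997
side lamp [ 0.5567 -0.0256  0.1149] 235
red r 0.063 dir 1.8061
green r 0.1077 dir 3.723
blue r 0.0861 dir 3.8727
```

View pics/both.png

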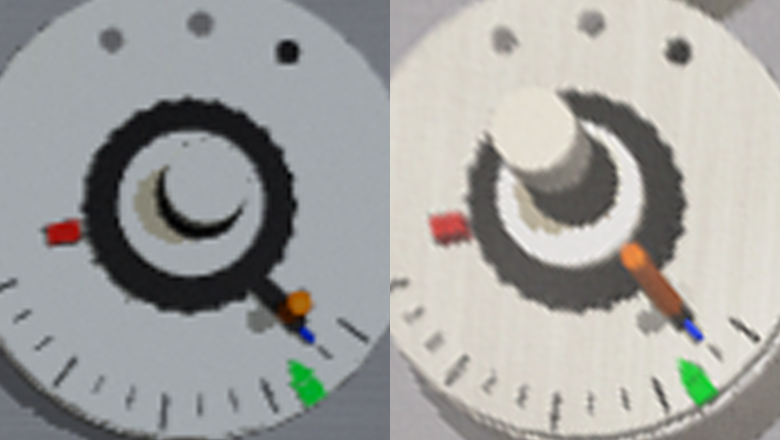

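Both rectified views show the same thing. The lever and post point to the lower right, just counter-clockwise of the green arrow. The red stop is on the left and the jar is roughly centred. From the stop I get a lamp axis near (0.556, -0.025) and a yaw of about -0.06, so iris is about 1.90 and the mark about 1.74. I'll straddle the post with the fingers 30 mm apart, which is much wider than the post, so one pad pushes each way.

```bash
cat > plan.py <<'E'
import numpy as np
from m import *
from scipy.spatial.transform import Rotation as Ro
C=np.array([.5563,-.0248])
def plan(targets,show=True):  # (x,y,z,yaw of tool y); rows in tool axes
    o=r.get_obs();R=Ro.from_rotvec(o['orientation']).as_matrix();p=np.array(o['tcp_pos'])
    ya=np.arctan2(R[1,1],R[0,1]);print('tcp',p.round(4),'yaw',ya.round(3),'tilt z',R[:,2].round(4),'F',np.round(o['contact_force'],1),'t',o['clock'],'j',np.round(o['joints'],2))
    for x,y,z,w in targets:
        d=R.T@(np.array([x,y,z])-p)*1000;tz=-((w-ya+np.pi)%(2*np.pi)-np.pi)
        print([*d.round(1).tolist(),0,0,round(tz,3)])
def arc(th,z,rad=.072): # TCP at lamp direction th, y = -tangent
    return (C[0]+rad*np.cos(th),C[1]+rad*np.sin(th),z,(th-np.pi/2)%(2*np.pi))
E
python3 -c "
from plan import *
plan([arc(3.87,.231),arc(3.87,.13),arc(3.87,.066)])"
```

```text
tcp [0.24   0.6303 0.2304] yaw 1.207 tilt z [-5.0e-04 -1.6e-03 -1.0e+00] F [ 0.5 -0.5  0.1] t 0.1 j [-1.32  0.48  0.02  1.56 -0.01  1.11 -0.08]
[-495.5, -563.6, 0.4, 0, 0, np.float64(-1.092)]
[-495.5, -563.4, 101.4, 0, 0, np.float64(-1.092)]
[-495.5, -563.3, 165.4, 0, 0, np.float64(-1.092)]
```

Emit:
{"name": "step_arm", "arguments": {"moves": [[-250,-282,0,0,0,-0.5,30],[-250,-282,0,0,0,-0.5,30],[-250,-282,0,0,0,-0.5,30],[-250,-282,0,0,0,-0.5,30],[-250,-282,0,0,0,-0.5,30],[-250,-282,0,0,0,-0.5,30],[-250,-282,0,0,0,-0.5,30],[-250,-282,0,0,0,-0.5,30]], "grip_force": 20}}

```text
clock: 0.9
tcp_pos: [0.3745, 0.2737, 0.231]
orientation: [0.206, -3.134, 0.002]
contact_force: [-0.9, 0.4, -0.1]
grip_width: 0.03
gripper_force: 0.0
```

Emit:
{"name": "step_arm", "arguments": {"moves": [[-245,-282,0,0,0,-0.55,30],[-245,-282,0,0,0,-0.55,30],[-245,-282,0,0,0,-0.55,30],[-245,-282,0,0,0,-0.55,30],[-245,-282,0,0,0,-0.55,30],[-245,-282,0,0,0,-0.55,30],[-245,-282,0,0,0,-0.55,30],[-245,-282,0,0,0,-0.55,30]]}}

```text
clock: 1.7
tcp_pos: [0.654, 0.0321, 0.2309]
orientation: [1.057, -2.958, -0.0]
contact_force: [0.2, 1.1, 0.9]
grip_width: 0.0302
gripper_force: 0.0
```

```bash
python3 -c "
from plan import *
plan([arc(3.87,.231),arc(3.87,.13),arc(3.87,.066)])"
```

```text
tcp [0.654  0.0321 0.2309] yaw 2.257 tilt z [-7.e-04  1.e-04 -1.e+00] F [0.2 1.1 0.9] t 1.7 j [-0.29  0.45  0.2   1.62 -0.1   1.09  2.19]
[183.6, 14.9, -0.0, 0, 0, np.float64(-0.042)]
[183.5, 14.8, 101.0, 0, 0, np.float64(-0.042)]
[183.5, 14.8, 165.0, 0, 0, np.float64(-0.042)]
```

Emit:
{"name": "step_arm", "arguments": {"moves": [[184,15,0,0,0,-0.04,30],[184,15,0,0,0,-0.04,30],[184,15,0,0,0,-0.04,30],[184,15,0,0,0,-0.04,30],[184,15,0,0,0,-0.04,30],[184,15,60,0,0,-0.04,30],[184,15,100,0,0,-0.04,30],[184,15,100,0,0,-0.04,30]]}}

```text
clock: 2.5
tcp_pos: [0.4967, -0.0705, 0.126]
orientation: [1.113, -2.926, -0.007]
contact_force: [-1.2, -0.4, 0.3]
grip_width: 0.0302
gripper_force: 0.0
```

```bash
python3 -c "
from plan import *
plan([arc(3.87,.13),arc(3.87,.066)])
f=grab('side');im=cv2.resize(f['image'][130:300,190:390],None,fx=3,fy=3);cv2.imwrite('pics/s1.png',im[...,::-1])"
```

```text
tcp [ 0.4967 -0.0705  0.126 ] yaw 2.298 tilt z [-0.0117  0.     -0.9999] F [-1.2 -0.4  0.3] t 2.5 j [-0.15  0.34  0.21  2.06 -0.1   0.76  2.41]
[-2.8, -5.5, -4.0, 0, 0, np.float64(-0.001)]
[-3.4, -6.0, 60.0, 0, 0, np.float64(-0.001)]
```

View pics/s1.png

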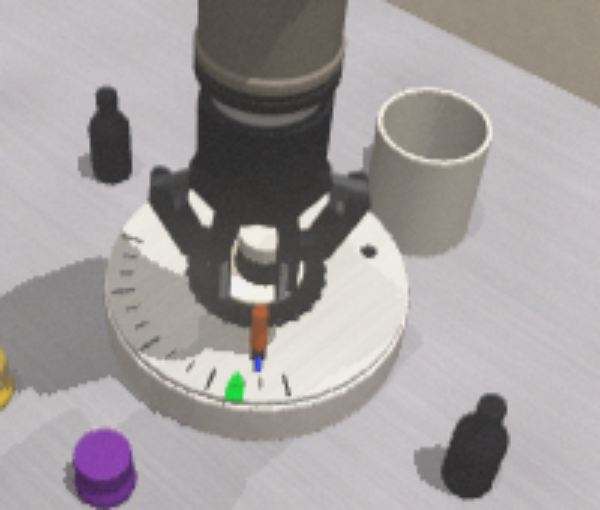

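The fingers hang above the lamp with the post between them, at about (260,330) in the crop, and no contact. The arm may still be settling, so I'll hold and re-read.

Emit:
{"name": "step_arm", "arguments": {"moves": [[0,0,0,0,0,0,30],[0,0,0,0,0,0,30],[0,0,0,0,0,0,30]]}}

```text
clock: 2.85
tcp_pos: [0.5027, -0.0714, 0.1334]
orientation: [-1.115, 2.933, -0.002]
contact_force: [-0.3, 0.1, -0.3]
grip_width: 0.0297
gripper_force: 0.0
```

```bash
python3 -c "
from plan import *
plan([arc(3.87,.10),arc(3.87,.068)])"
```

```text
tcp [ 0.5027 -0.0714  0.1334] yaw 2.297 tilt z [ 3.9e-03  2.0e-04 -1.0e+00] F [-0.3  0.1 -0.3] t 2.85 j [-0.15  0.33  0.21  2.06 -0.1   0.76  2.41]
[1.1, -0.9, 33.4, 0, 0, np.float64(-0.002)]
[1.2, -0.8, 65.4, 0, 0, np.float64(-0.002)]
```

Emit:
{"name": "step_arm", "arguments": {"moves": [[0,0,10,0,0,0,30],[0,0,20,0,0,0,30],[0,0,30,0,0,0,30],[0,0,40,0,0,0,30],[0,0,50,0,0,0,30],[0,0,58,0,0,0,30],[0,0,63,0,0,0,30],[0,0,63,0,0,0,30]]}}

```text
clock: 3.65
tcp_pos: [0.5006, -0.0714, 0.0675]
orientation: [1.115, -2.935, -0.001]
contact_force: [0.8, 0.4, 0.7]
grip_width: 0.03
gripper_force: 0.0
```

```bash
python3 -c "
from plan import *
a=3.87
plan([arc(a-.1*i,.068) for i in range(1,9)])
f=grab('side');im=cv2.resize(f['image'][130:300,190:390],None,fx=3,fy=3);cv2.imwrite('pics/s2.png',im[...,::-1])"
```

```text
tcp [ 0.5006 -0.0714  0.0675] yaw 2.297 tilt z [-0.0015 -0.     -1.    ] F [0.8 0.4 0.7] t 3.65 j [-0.13  0.44  0.18  2.1  -0.13  0.62  2.44]
[-0.9, 4.9, -0.5, 0, 0, np.float64(0.098)]
[-2.0, 12.0, -0.5, 0, 0, np.float64(0.198)]
[-3.8, 19.0, -0.5, 0, 0, np.float64(0.298)]
[-6.2, 25.8, -0.5, 0, 0, np.float64(0.398)]
[-9.3, 32.2, -0.5, 0, 0, np.float64(0.498)]
[-13.1, 38.4, -0.5, 0, 0, np.float64(0.598)]
[-17.4, 44.1, -0.5, 0, 0, np.float64(0.698)]
[-22.3, 49.4, -0.5, 0, 0, np.float64(0.798)]
```

View pics/s2.png

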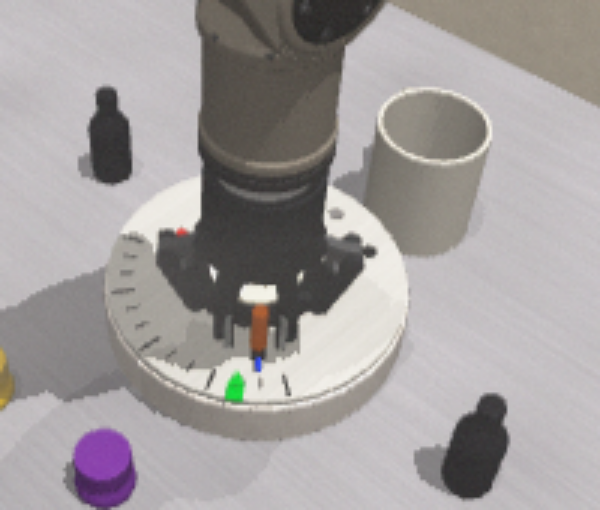

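Clean straddle: the post sits between the fingers at (258,330), and the jar is clear. I'll push clockwise, using the same arc rows each call in tool axes.

Emit:
{"name": "step_arm", "arguments": {"moves": [[-0.1,3.6,0,0,0,0.05,30],[-0.4,7.2,0,0,0,0.1,30],[-0.8,10.8,0,0,0,0.15,30],[-1.4,14.3,0,0,0,0.2,30],[-2.2,17.8,0,0,0,0.25,30],[-3.2,21.3,0,0,0,0.3,30],[-4.4,24.7,0,0,0,0.35,30],[-5.7,28,0,0,0,0.4,30]]}}

```text
clock: 4.5
tcp_pos: [0.4879, -0.0471, 0.069]
orientation: [-0.506, 3.098, -0.001]
contact_force: [1.4, -2.0, -1.1]
grip_width: 0.03
gripper_force: 1.0
```

```bash
python3 -c "
from plan import *
plan([arc(3.07,.068)])
f=grab('top');save(f,'pics/t.png');C=col(f)
for k,z in(('orange',.098),('blue',.055)):
    v,u=np.nonzero(box(C[k],215,335,135,250));
    if len(u):q=onplane(f,u,v,z).mean(0)[:2]-globals()['globals']()['C'] if 0 else onplane(f,u,v,z).mean(0)[:2]-np.array([.5563,-.0248]);print(k,len(u),np.hypot(*q),np.arctan2(q[1],q[0])%6.2832)
"
```

```text
tcp [ 0.4879 -0.0471  0.069 ] yaw 1.894 tilt z [ 2.6e-03 -4.0e-04 -1.0e+00] F [ 1.4 -2.  -1.1] t 4.5 j [-0.27  0.42  0.29  2.14 -0.21  0.6   2.06]
[-5.5, 27.1, 1.0, 0, 0, np.float64(0.395)]
```

Emit:
{"name": "step_arm", "arguments": {"moves": [[-0.1,3.6,0,0,0,0.05,30],[-0.4,7.2,0,0,0,0.1,30],[-0.8,10.8,0,0,0,0.15,30],[-1.4,14.3,0,0,0,0.2,30],[-2.2,17.8,0,0,0,0.25,30],[-3.2,21.3,0,0,0,0.3,30],[-4.4,24.7,0,0,0,0.35,30],[-5.7,28,0,0,0,0.4,30]]}}

```text
clock: 5.35
tcp_pos: [0.4843, -0.0187, 0.069]
orientation: [0.118, 3.137, -0.0]
contact_force: [1.4, -1.8, 0.1]
grip_width: 0.0297
gripper_force: 1.0
```

Emit:
{"name": "step_arm", "arguments": {"moves": [[-0.1,3.6,0,0,0,0.05,30],[-0.4,7.2,0,0,0,0.1,30],[-0.8,10.8,0,0,0,0.15,30],[-1.4,14.3,0,0,0,0.2,30],[-2.2,17.8,0,0,0,0.25,30],[-3.2,21.3,0,0,0,0.3,30],[-4.4,24.7,0,0,0,0.35,30],[-5.7,28,0,0,0,0.4,30]]}}

```text
clock: 6.15
tcp_pos: [0.4915, 0.0086, 0.0688]
orientation: [0.739, 3.052, 0.0]
contact_force: [-0.0, -1.6, 1.3]
grip_width: 0.0301
gripper_force: 1.0
```

```bash
python3 -c "
from plan import *
plan([arc(2.67,.068),arc(2.27,.068)])
f=grab('side');im=cv2.resize(f['image'][130:300,190:390],None,fx=3,fy=3);cv2.imwrite('pics/s3.png',im[...,::-1])
"
```

```text
tcp [0.4915 0.0086 0.0688] yaw 1.095 tilt z [ 1.1e-03 -3.0e-04 -1.0e+00] F [-0.  -1.6  1.3] t 6.15 j [-0.55  0.46  0.5   2.15 -0.37  0.62  1.31]
[-1.0, -0.3, 0.8, 0, 0, np.float64(-0.004)]
[-6.5, 27.7, 0.8, 0, 0, np.float64(0.396)]
```

View pics/s3.png

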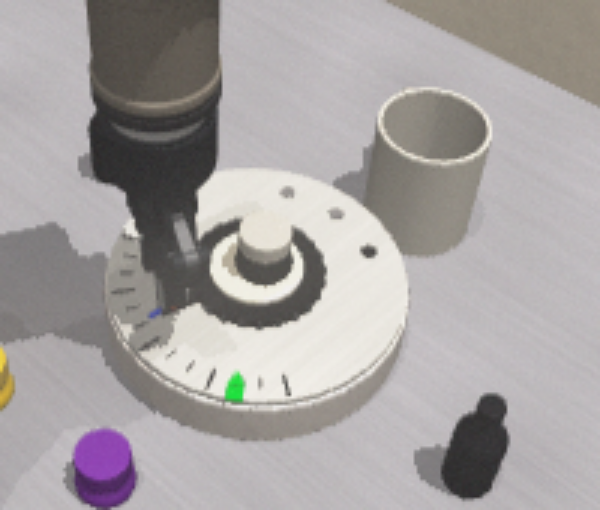

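The pointer at (155,313) has followed the fingers and the jar is untouched. I'll continue to home and slow down near the stop.

Emit:
{"name": "step_arm", "arguments": {"moves": [[-0.1,3.6,0,0,0,0.05,30],[-0.4,7.2,0,0,0,0.1,30],[-0.8,10.8,0,0,0,0.15,30],[-1.4,14.3,0,0,0,0.2,30],[-2.2,17.8,0,0,0,0.25,30],[-3.2,21.3,0,0,0,0.3,30],[-4.4,24.7,0,0,0,0.35,30],[-5.7,28,0,0,0,0.4,30]]}}

```text
clock: 7.0
tcp_pos: [0.5084, 0.0311, 0.0685]
orientation: [-1.33, -2.845, 0.0]
contact_force: [-1.0, -1.1, 1.4]
grip_width: 0.0299
gripper_force: 1.1
```

Emit:
{"name": "step_arm", "arguments": {"moves": [[-0.1,3.6,0,0,0,0.05,30],[-0.4,7.2,0,0,0,0.1,30],[-0.8,10.8,0,0,0,0.15,30],[-1.4,14.3,0,0,0,0.2,30],[-2.2,17.8,0,0,0,0.25,30],[-2.6,19.2,0,0,0,0.27,30],[-3.2,21.3,0,0,0,0.3,30],[-3.2,21.3,0,0,0,0.3,30]]}}

```text
clock: 7.8
tcp_pos: [0.527, 0.043, 0.0682]
orientation: [-1.739, -2.616, 0.0]
contact_force: [-2.0, -0.0, -0.6]
grip_width: 0.03
gripper_force: 0.7
```

Emit:
{"name": "step_arm", "arguments": {"moves": [[0,1,0,0,0,0.01,30],[0,2,0,0,0,0.02,30],[-0.1,3,0,0,0,0.04,30],[-0.1,3.6,0,0,0,0.05,30],[-0.1,3.6,0,0,0,0.05,30]]}}

```text
clock: 8.3
tcp_pos: [0.5306, 0.0441, 0.0682]
orientation: [1.805, 2.571, -0.0]
contact_force: [-2.3, 1.1, -0.4]
grip_width: 0.0302
gripper_force: 1.0
```

```bash
python3 -c "
from plan import *
plan([arc(1.86,.068)])"
```

```text
tcp [0.5306 0.0441 0.0682] yaw 0.347 tilt z [-1.e-04 -1.e-04 -1.e+00] F [-2.3  1.1 -0.4] t 8.3 j [-0.73  0.57  0.69  2.06 -0.56  0.7   0.67]
[-1.7, 4.9, 0.2, 0, 0, np.float64(0.058)]
```

Emit:
{"name": "step_arm", "arguments": {"moves": [[0,1,0,0,0,0.01,30],[0,2,0,0,0,0.03,30],[-0.1,3,0,0,0,0.04,30],[-0.1,3,0,0,0,0.04,30]]}}

```text
clock: 8.7
tcp_pos: [0.5336, 0.045, 0.0683]
orientation: [1.856, 2.534, 0.0]
contact_force: [-2.3, 1.0, 0.1]
grip_width: 0.0302
gripper_force: 1.0
```

Emit:
{"name": "step_arm", "arguments": {"moves": [[0,0.7,0,0,0,0.01,30],[0,1.5,0,0,0,0.02,30],[0,1.5,0,0,0,0.02,30]]}}

```text
clock: 9.0
tcp_pos: [0.535, 0.0454, 0.0683]
orientation: [1.881, 2.516, 0.0]
contact_force: [-2.0, 0.5, -0.2]
grip_width: 0.0299
gripper_force: 1.0
```

Emit:
{"name": "step_arm", "arguments": {"moves": [[0,0.5,0,0,0,0,30],[0,1,0,0,0,0.01,30],[0,1.5,0,0,0,0.02,30],[0,1.5,0,0,0,0.02,30]]}}

```text
clock: 9.4
tcp_pos: [0.5364, 0.0459, 0.0683]
orientation: [1.906, 2.497, 0.0]
contact_force: [-2.1, 0.9, -0.2]
grip_width: 0.0298
gripper_force: 1.0
```

Emit:
{"name": "step_arm", "arguments": {"moves": [[0,0.5,0,0,0,0,30],[0,1,0,0,0,0.01,30],[0,1,0,0,0,0.01,30]]}}

```text
clock: 9.7
tcp_pos: [0.5373, 0.0461, 0.0683]
orientation: [1.919, 2.487, 0.0]
contact_force: [-2.4, 0.7, 0.8]
grip_width: 0.0302
gripper_force: 1.1
```

```bash
python3 -c "
from plan import *
plan([arc(1.86,.068)])
f=grab('side');P=f['image'][150:260,215:335];im=cv2.resize(P,None,fx=6,fy=5,interpolation=cv2.INTER_CUBIC);cv2.imwrite('pics/s4.png',im[...,::-1])"
```

```text
tcp [0.5373 0.0461 0.0683] yaw 0.257 tilt z [ 1.e-04  0.e+00 -1.e+00] F [-2.4  0.7  0.8] t 9.7 j [-0.74  0.58  0.71  2.05 -0.58  0.72  0.6 ]
[-1.5, -2.0, 0.3, 0, 0, np.float64(-0.033)]
```

View pics/s4.png

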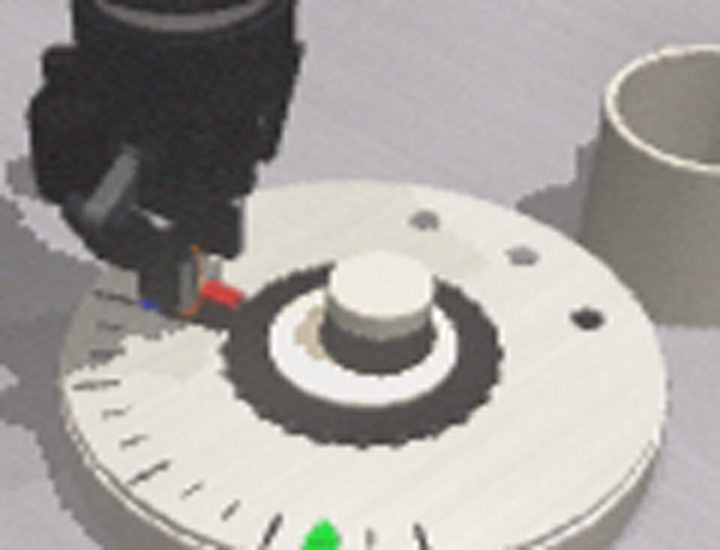

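The lever is nearly against the red block at (222,294), and the force is still only friction. I'll keep creeping.

Emit:
{"name": "step_arm", "arguments": {"moves": [[0,0.5,0,0,0,0,30],[0,1,0,0,0,0.01,30],[0,1,0,0,0,0.01,30]]}}

```text
clock: 10.05
tcp_pos: [0.5382, 0.0463, 0.0683]
orientation: [1.931, 2.478, -0.0]
contact_force: [-3.5, 1.2, 0.2]
grip_width: 0.0299
gripper_force: 1.2
```

Emit:
{"name": "step_arm", "arguments": {"moves": [[0,0.5,0,0,0,0,30],[0,1,0,0,0,0.01,30],[0,1,0,0,0,0.01,30]]}}

```text
clock: 10.35
tcp_pos: [0.5384, 0.0462, 0.0682]
orientation: [-1.944, -2.467, 0.002]
contact_force: [-4.8, 0.3, 4.2]
grip_width: 0.0301
gripper_force: 2.7
```

Emit:
{"name": "step_arm", "arguments": {"moves": [[0,0.5,0,0,0,0,30],[0,1,0,0,0,0.01,30],[0,1,0,0,0,0.01,30]]}}

```text
clock: 10.65
tcp_pos: [0.5385, 0.0461, 0.0681]
orientation: [-1.955, -2.456, 0.003]
contact_force: [-8.1, -0.0, 4.9]
grip_width: 0.0304
gripper_force: 3.9
```

The lever is home: the TCP has stalled against the stop and the force rose to 8 N. Now back counter-clockwise, pushing with the other pad.

Emit:
{"name": "step_arm", "arguments": {"moves": [[-0.1,-3.6,0,0,0,-0.05,30],[-0.4,-7.2,0,0,0,-0.1,30],[-0.8,-10.8,0,0,0,-0.15,30],[-1.4,-14.3,0,0,0,-0.2,30],[-2.2,-17.8,0,0,0,-0.25,30],[-3.2,-21.3,0,0,0,-0.3,30],[-4.4,-24.7,0,0,0,-0.35,30],[-5.7,-28,0,0,0,-0.4,30]]}}

```text
clock: 11.45
tcp_pos: [0.5165, 0.0349, 0.069]
orientation: [1.424, 2.796, 0.003]
contact_force: [1.4, 0.8, -1.7]
grip_width: 0.0298
gripper_force: 1.1
```

Emit:
{"name": "step_arm", "arguments": {"moves": [[-0.1,-3.6,0,0,0,-0.05,30],[-0.4,-7.2,0,0,0,-0.1,30],[-0.8,-10.8,0,0,0,-0.15,30],[-1.4,-14.3,0,0,0,-0.2,30],[-2.2,-17.8,0,0,0,-0.25,30],[-3.2,-21.3,0,0,0,-0.3,30],[-4.4,-24.7,0,0,0,-0.35,30],[-5.7,-28,0,0,0,-0.4,30]]}}

```text
clock: 12.25
tcp_pos: [0.497, 0.0142, 0.0689]
orientation: [0.84, 3.023, 0.002]
contact_force: [0.8, 2.6, 0.1]
grip_width: 0.0302
gripper_force: 1.2
```

```bash
python3 -c "
from plan import *
plan([arc(2.57,.068),arc(2.97,.068),arc(3.37,.068)])"
```

```text
tcp [0.497  0.0142 0.0689] yaw 1.029 tilt z [ 4.3e-03  3.0e-04 -1.0e+00] F [0.8 2.6 0.1] t 12.25 j [-0.57  0.47  0.52  2.14 -0.39  0.62  1.25]
[1.0, -0.6, 0.9, 0, 0, np.float64(0.03)]
[-3.8, -28.8, 0.9, 0, 0, np.float64(-0.37)]
[-19.3, -52.9, 0.9, 0, 0, np.float64(-0.77)]
```

Emit:
{"name": "step_arm", "arguments": {"moves": [[-0.1,-3.6,0,0,0,-0.05,30],[-0.4,-7.2,0,0,0,-0.1,30],[-0.8,-10.8,0,0,0,-0.15,30],[-1.4,-14.3,0,0,0,-0.2,30],[-2.2,-17.8,0,0,0,-0.25,30],[-3.2,-21.3,0,0,0,-0.3,30],[-4.4,-24.7,0,0,0,-0.35,30],[-5.7,-28,0,0,0,-0.4,30]]}}

```text
clock: 13.05
tcp_pos: [0.4869, -0.0127, 0.0689]
orientation: [0.223, 3.13, 0.001]
contact_force: [-0.6, 2.5, 1.7]
grip_width: 0.0298
gripper_force: 1.2
```

Emit:
{"name": "step_arm", "arguments": {"moves": [[-0.1,-3.6,0,0,0,-0.05,30],[-0.4,-7.2,0,0,0,-0.1,30],[-0.8,-10.8,0,0,0,-0.15,30],[-1.4,-14.3,0,0,0,-0.2,30],[-2.2,-17.8,0,0,0,-0.25,30],[-3.2,-21.3,0,0,0,-0.3,30],[-4.4,-24.7,0,0,0,-0.35,30],[-4.4,-24.7,0,0,0,-0.35,30]]}}

```text
clock: 13.85
tcp_pos: [0.4873, -0.0386, 0.0687]
orientation: [-0.322, 3.122, -0.001]
contact_force: [0.1, 0.2, -0.0]
grip_width: 0.0302
gripper_force: 0.0
```

```bash
cat > look.py <<'E'
from plan import *
import sys
for n,b in(('top',(215,335,135,250)),('side',(220,330,180,275))):
    f=grab(n);K=col(f)
    for k,z in(('green',.053),('blue',.0545)):
        v,u=np.nonzero(box(K[k],*b))
        if len(u):
            q=onplane(f,u,v,z).mean(0)[:2]-C;print(n,k,len(u),np.hypot(*q).round(4),(np.arctan2(q[1],q[0])%6.2832).round(4))
    if len(sys.argv)>1 and n=='side':
        im=cv2.resize(f['image'][195:285,215:335],None,fx=6,fy=6,interpolation=cv2.INTER_CUBIC);cv2.imwrite(sys.argv[1],im[...,::-1])
E
python3 look.py pics/s5.png;python3 -c "
from plan import *
plan([arc(3.32,.068)])"
```

```text
side green 44 0.1078 3.7312
side blue 5 0.0855 3.2267
tcp [ 0.487  -0.0385  0.0686] yaw 1.775 tilt z [ 2.e-03 -4.e-04 -1.e+00] F [-0.3 -0.3  0.1] t 13.95 j [-0.31  0.42  0.32  2.15 -0.23  0.6   1.95]
[1.3, 1.2, 0.6, 0, 0, np.float64(0.026)]
```

View pics/s5.png

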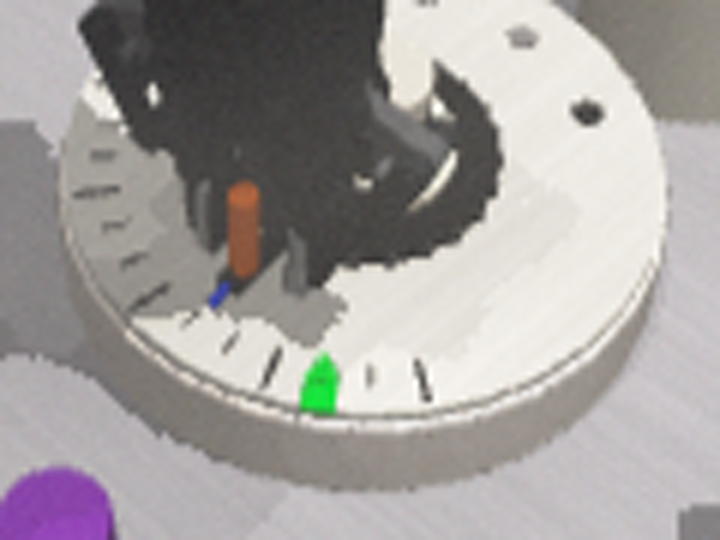

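The pointer is at (218,297), direction 3.23, and the mark at (320,385), direction 3.73. The pad on the clockwise side pushes, so the TCP leads the post by about 0.12. I'll push on by 0.4 rad, then look.

Emit:
{"name": "step_arm", "arguments": {"moves": [[-0.1,-3.6,0,0,0,-0.05,30],[-0.4,-7.2,0,0,0,-0.1,30],[-0.8,-10.8,0,0,0,-0.15,30],[-1.4,-14.3,0,0,0,-0.2,30],[-2.2,-17.8,0,0,0,-0.25,30],[-3.2,-21.3,0,0,0,-0.3,30],[-4.4,-24.7,0,0,0,-0.35,30],[-5.7,-28,0,0,0,-0.4,30]]}}

```text
clock: 14.75
tcp_pos: [0.4977, -0.0639, 0.0684]
orientation: [-0.939, 2.997, 0.0]
contact_force: [-1.1, 2.4, 1.5]
grip_width: 0.03
gripper_force: 1.1
```

Emit:
{"name": "step_arm", "arguments": {"moves": [[0,0,0,0,0,0,30],[0,0,0,0,0,0,30]]}}

```text
clock: 14.95
tcp_pos: [0.4976, -0.0645, 0.0683]
orientation: [-0.934, 2.999, -0.001]
contact_force: [-0.1, -0.7, 0.2]
grip_width: 0.0301
gripper_force: 0.0
```

```bash
python3 look.py;python3 -c "
from plan import *
plan([arc(3.73,.068)])"
```

```text
side green 44 0.1078 3.7312
side blue 8 0.0861 3.6199
tcp [ 0.4975 -0.0644  0.0683] yaw 2.176 tilt z [ 4.e-04 -3.e-04 -1.e+00] F [-0.5 -0.4 -0.5] t 15.05 j [-0.17  0.43  0.21  2.11 -0.15  0.61  2.33]
[1.1, 0.3, 0.3, 0, 0, np.float64(0.016)]
```

Emit:
{"name": "step_arm", "arguments": {"moves": [[0,-1.5,0,0,0,-0.02,30],[-0.1,-3,0,0,0,-0.04,30],[-0.1,-4.5,0,0,0,-0.06,30],[-0.2,-6,0,0,0,-0.08,30],[-0.2,-6.5,0,0,0,-0.09,30],[-0.2,-6.5,0,0,0,-0.09,30]]}}

```text
clock: 15.65
tcp_pos: [0.5013, -0.0697, 0.0683]
orientation: [-1.072, 2.953, -0.0]
contact_force: [-0.3, 0.3, -0.4]
grip_width: 0.0298
gripper_force: 0.6
```

```bash
cat > fine.py <<'E'
from plan import *
import sys
for n,b in(('top',(280,318,205,240)),('side',(255,295,244,270))):
    f=grab(n);I=f['image'].astype(float);R,G,B=I[...,0],I[...,1],I[...,2]
    for k,z,w in(('green',.053,G-np.maximum(R,B)-25),('blue',.0545,B-np.maximum(R,G)-25)):
        w=np.clip(w,0,None);v,u=np.nonzero(box(w>0,*b))
        if len(u):
            q=np.average(onplane(f,u,v,z),axis=0,weights=w[v,u])[:2]
            for c in([.5559,-.0239],[.5567,-.0256],C):
                d=q-c;print(n,k,len(u),np.hypot(*d).round(4),(np.arctan2(d[1],d[0])%6.2832).round(4),end=' | ')
            print()
E
python3 fine.py;python3 look.py
```

```text
top green 9 0.1124 3.6912 | top green 9 0.1122 3.6745 | top green 9 0.1122 3.6825 | 
side green 59 0.1075 3.7399 | side green 59 0.1072 3.7226 | side green 59 0.1073 3.7309 | 
side blue 11 0.0863 3.7133 | side blue 11 0.0861 3.6917 | side blue 11 0.0862 3.702 | 
top green 6 0.1129 3.6883
side green 44 0.1078 3.7312
side blue 7 0.0853 3.705
```

Emit:
{"name": "step_arm", "arguments": {"moves": [[0,-0.7,0,0,0,-0.01,30],[0,-1.4,0,0,0,-0.02,30],[0,-1.9,0,0,0,-0.026,30],[0,-1.9,0,0,0,-0.026,30]]}}

```text
clock: 16.25
tcp_pos: [0.5024, -0.071, 0.0683]
orientation: [-1.11, 2.939, 0.0]
contact_force: [-0.5, 1.1, 0.3]
grip_width: 0.0301
gripper_force: 0.8
```

```bash
python3 fine.py
```

```text
top green 18 0.1116 3.7037 | top green 18 0.1114 3.6869 | top green 18 0.1115 3.6949 | 
side green 58 0.1075 3.74 | side green 58 0.1072 3.7227 | side green 58 0.1073 3.7309 | 
side blue 11 0.0864 3.7365 | side blue 11 0.0861 3.7149 | side blue 11 0.0862 3.7252 |
```

The difference is under 0.008 rad. I'll centre the fingers on the post, lift, and check with both cameras.

Emit:
{"name": "step_arm", "arguments": {"moves": [[0,4,0,0,0,0,30],[0,8,0,0,0,0,30],[0,8,0,0,0,0,30],[0,8,0,0,0,0,30]]}}

```text
clock: 16.75
tcp_pos: [0.4972, -0.065, 0.0684]
orientation: [-1.11, 2.939, -0.0]
contact_force: [0.9, 0.2, -0.2]
grip_width: 0.03
gripper_force: 0.0
```

Emit:
{"name": "step_arm", "arguments": {"moves": [[0,0,-20,0,0,0,30],[0,0,-50,0,0,0,30],[0,0,-90,0,0,0,30],[0,0,-130,0,0,0,30],[0,0,-130,0,0,0,30]]}}

```text
clock: 17.25
tcp_pos: [0.5007, -0.0655, 0.2035]
orientation: [-1.106, 2.93, -0.005]
contact_force: [0.5, -0.2, -0.2]
grip_width: 0.03
gripper_force: 0.0
```

```bash
python3 -c "
from plan import *
plan([(.45,.2,.2,1.6)])"
```

```text
tcp [ 0.5007 -0.0655  0.2035] yaw 2.292 tilt z [ 1.010e-02  3.000e-04 -9.999e-01] F [ 0.5 -0.2 -0.2] t 17.25 j [-0.19  0.22  0.23  2.01 -0.06  0.91  2.36]
[-137.3, 232.8, 3.1, 0, 0, np.float64(0.692)]
```

Emit:
{"name": "step_arm", "arguments": {"moves": [[-138,233,0,0,0,0.4,30],[-138,233,0,0,0,0.4,30],[-138,233,0,0,0,0.4,30],[-138,233,0,0,0,0.4,30],[-138,233,0,0,0,0.4,30],[-138,233,0,0,0,0.4,30],[-138,233,0,0,0,0.4,30],[-138,233,0,0,0,0.4,30]]}}

```text
clock: 18.05
tcp_pos: [0.4462, 0.2016, 0.1978]
orientation: [0.508, -3.1, 0.001]
contact_force: [0.4, -1.3, -0.8]
grip_width: 0.0301
gripper_force: 0.0
```

```bash
python3 fine.py; python3 - <<'E'
from h import *
a=grab('top')['image'][200:245,270:325];b=grab('side')['image'][225:270,245:300]
im=np.hstack([cv2.resize(x,None,fx=7,fy=7,interpolation=cv2.INTER_CUBIC) for x in(a,b)]);cv2.imwrite('pics/end.png',im[...,::-1])
E
```

```text
top green 57 0.1058 3.7296 | top green 57 0.1056 3.712 | top green 57 0.1057 3.7204 | 
top blue 10 0.0864 3.7221 | top blue 10 0.0862 3.7005 | top blue 10 0.0863 3.7108 | 
side green 59 0.1075 3.7399 | side green 59 0.1072 3.7226 | side green 59 0.1073 3.7309 | 
side blue 11 0.0864 3.7363 | side blue 11 0.0861 3.7147 | side blue 11 0.0862 3.725 |
```

View pics/end.png

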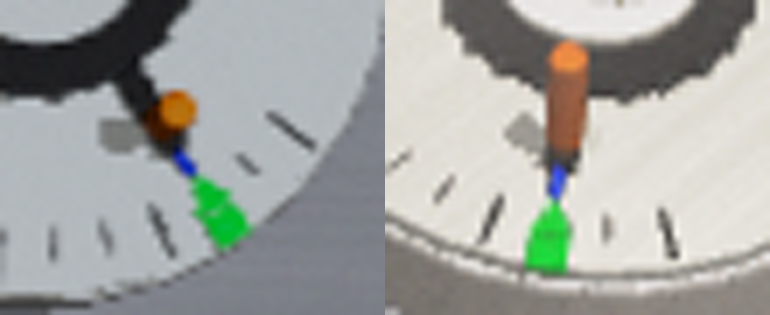

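Both views show the blue pointer meeting the green tip, within about 0.4° (at (190,168) on the left and (555,195) on the right). The robot is clear.

```bash
python3 -c "
from bench import r
print(r.hand_in())"
```

```text
the job is handed in; nothing more can be done
None
```

I pushed the iris lever home to the red stop, then back until its blue pointer met the green mark (within about 0.4° in both camera views), moved the arm clear and handed the job in at about 18 s; I saw no sign of contact with the jar, bottles or jug.

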